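# Snap the flanged transfer-line fitting into the service cradle

### The arm

A 6-joint arm with a two-finger parallel gripper is mounted at the origin on the work surface. World frame = base frame: x ahead of the robot, y to its left, z up, the work surface at z = 0. Lengths are in m, angles in rad, forces in N, time in s.
With the tool pointing down it reaches from about 0.3 to 0.875 m from the base axis. Payload 6.4 kg.
Tool frame: the origin (TCP) lies at the very end of the fingers, on their centre line; the grasp point (between the pads) lies 19 mm behind it; x points along the fingers, y is the direction in which the jaws open and shut, and the axes are right-handed (so a half turn about x gives the same grasp; the last joint's range is limited). The gripper opens to 85 mm and grips with 20 to 120 N. Pads are 22 mm wide; open, the fingers measure 114 mm over their backs; the gripper's body (76 mm by 85 mm) begins 54 mm behind the grasp point. The pads swing forward as they close: fully open they stand 13 mm farther back than shut.
Start: joints at [-1.36, 0.181, 1.607, -0, 1.354, -0.206], TCP at [0.233, -0.526, 0.231] pointing down, gripper open.
Joint ranges: [-2.99, 2.99], [-0.89, 2.07], [0.3, 2.58], [-1.14, 4.28], [0, 2.63], [-3.12, 3.12]. Speed limits (rad/s): [2.57, 2.57, 3.01, 3.14, 3.14, 3.14].

### API

Orientations are given as a 3x3 rotation matrix whose columns are the frame's x, y, z axes.
In Python, from plant import manip, eyes, close_job gives the robot as it stands.
- The arm moves only by the tool jog_arm, never from a script. Its argument "deltas" is a list of rows, each a list of 2 entries, a list of its own where there are three numbers: the shift along the world's x, y, z in m, then the turn about the world's z in units of 6 degrees (1.0 is 6 degrees). In form: [[[x, y, z], twist], ...]. A call has 1 to 20 rows; each row shifts and turns the commanded pose from where the row before left it; what a row does not reach is not made up. A row lasts 1/8 s, in which the tool goes at most 62.5 mm and 10.7 degrees, less where a joint would pass 70% of its speed; a pose out of reach is approached as far as the arm can. A call is refused whole if a number of a shift passes 0.0625 or a number of a turn 1, either way. A call with a gripper value outside its range is refused whole. "claw" is the gripper command: -1 is fully open, 1 is shut, values between are in proportion, set as the call begins (left out, the last holds). The fingers move at their own pace and stop on an object; "newtons" is the grip in N (left out, the last holds). Time passes only in rows, so rows that do not move let the fingers close. It gives the time, the measured TCP pose, the force and the opening at its end, in the units of the state.
- manip.state(): the state, without advancing time (a new reading comes with each control period).
- eyes.camera(name): name is "side" or "top" or "wrist"; returns a dict with "frame" (384x512x3 uint8, blue, green, red), "range_z" (384x512 float32, m along the optical axis (not along the pixel's ray), 0 where there is no reading), "mtx" (3x3 intrinsics, pixels), "cam_to_world" (4x4, takes a point from camera to world coordinates); the wrist camera has in their place "mount" (4x4, takes a point from camera to tool coordinates, whose origin is the TCP and whose axes are the tool frame's). Camera axes: x right, y down, z forward; pixel columns grow to the right and rows downward; lengths in m; the calibration is good to about 2 mm. A picture is of the moment at which its call begins: read the wrist's pose just before it.
- close_job(): hands the job in, once; it reports no verdict.
The state is a dict: "clock": time; "qpos": joint angles; "dq": joint speeds; "tau": joint torques, N m; "position": TCP position; "eef_rot": TCP orientation; "wrist_force": force on the tool from outside, world axes, zero at the start; "moment": the same for the moment, N m; "grip_width": finger opening in m.
Only numpy, scipy, OpenCV 4.12 (cv2) and the standard library are available. Lean on these libraries where they do the work, as an engineer would, in place of code of your own. Each camera call takes 0.05 s, during which the arm holds its last target.

### The job

Take the copper fitting with the wide round flange from the peg rack and lay it lengthwise in the service cradle, its flange down in the slot next to the upright end stop, and press it down until it is fully home in both pairs of spring fingers. Then swing the keeper arm across over the tube as far as it goes, and let go. Leave the other two fittings, the handwheel and the neck plug where they are.

Things in the scene. Friction and masses are not known exactly. Their poses are not given: they have to be found in the camera images.
- flanged: The fitting to mount: copper tube 22 mm in diameter, 164 mm long, 0.3 to 0.54 kg, lying level across the rack, with a round flange 52 mm in diameter, 8 mm thick, at its +x end. Origin on the tube axis at the place to grip; own x runs along the tube to the flange (it may have rolled about x: its y and z mean nothing). Plain end at x = -90 mm, flange from +66 to +74 mm.
- flange_face (a point): Centre of the fitting's flange, on the tube axis, at x = +70 mm of flanged.
- plain_end (a point): Centre of the fitting's plain end, on the tube axis, at x = -90 mm of flanged.
- rack: Fixed welded steel rack, 150 x 226 mm, base plate 8 mm thick; origin under its centre on the bench, z up. Rails at x = -45 and +45 mm (12 mm wide, top 39 mm above the bench) carry three fittings along its x, side by side at y = -72, 0, +72 mm in any order, flange or nut end to +x.
- cradle: Fixed service cradle, base 190 x 116 x 12 mm, origin under its centre on the bench, z up; own x runs along the seat towards the end stop. Two saddles, each with a pair of spring fingers, carry the tube with its axis 50 mm above the bench. Between them (x = -33 to +33 mm) nothing stands above the base, so fingers holding the tube there have room.
- cradle_seat (a point): Where flanged's origin belongs when home: on the seat axis midway between the two spring finger pairs, 50 mm above the bench. Axes parallel to those of cradle.
- keeper_knob (a point): On the axis of the keeper arm's upright black round knob, 18 mm in diameter, about 36 mm tall (72 to 108 mm above the bench), at 90 mm above the bench. It sits on the arm 50 mm from the pivot.
- keeper_pivot (a point): On the vertical pivot of the keeper arm, at 90 mm above the bench, at x = -72, y = -44 mm of cradle. The arm is a flat steel bar 16 mm wide and 7 mm thick, its underside 65 mm above the bench, 4 mm over a seated tube.
- keeper (a joint): Angle of the keeper arm in rad: 0 = fully across over the tube, against its stop, the arm pointing along +y of cradle; positive = swung away anticlockwise seen from above, towards the cradle's -x end (knob at pivot + 50 mm x (-sin, cos) in cradle x, y). Starts at 1.35 to 2.0. Stays where it is left; about 1 N at the knob moves it.
- nutted: Bystander: copper fitting, 22 mm tube, 150 mm long, with a hexagonal nut 26 mm across flats at its +x end; on the rack. Origin on its axis. Not to be disturbed.
- sleeved: Bystander: copper fitting, 22 mm tube, 150 mm long, with a slightly thicker sleeve (28 mm) at both ends; on the rack. Origin on its axis. Not to be disturbed.
- handwheel: Bystander: black phenolic valve handwheel, 131 mm in diameter, 30 mm high, lying flat. Origin under its centre.
- neck_plug: Bystander: frosted aluminium dewar neck plug, 80 mm in diameter, 104 mm tall, standing. Origin under its centre.
- rack_middle (a point): Middle of the rack, at the height of the tube axes, 50 mm above the bench. Pegs 8 mm thick, up to 79 mm above the bench, stand on the rails 17.5 mm either side of each tube axis. Between the rails (x = -39 to +39 mm) there are none: each tube can be gripped there from above and lifted straight out; it clears the pegs when its axis is 100 mm above the bench.
- clip_stop_side (a point): Seat axis at the spring finger pair next to the end stop (x = +42 mm of cradle), 50 mm above the bench. Two upright sprung steel leaves, 18 mm wide along x, at y = +/-16 mm, with rounded lips 62 mm and flared lead-ins up to 78 mm above the bench. The gap between lips is 12 mm; a tube meets them with its axis about 72 mm above the bench.
- clip_keeper_side (a point): The same for the other, equal pair, at x = -42 mm of cradle. A tube pressed down spreads the fingers; past the lips they snap shut over it. Both pairs together need about 10 to 15 N, the tube's weight included.
- flange_slot (a point): Where flange_face belongs: middle of the 18 mm wide slot for the flange, on the seat axis 70 mm from cradle_seat, 50 mm above the bench. The slot lies between the end of the saddle block (x = 61 mm of cradle, 39 mm high) and the inner face of the upright end stop (x = 79 mm; a plate 60 mm wide, 76 mm high, 8 mm thick).
Not all that is in view belongs to the job. Leave any green or yellow look-alike of the flanged alone. Leave any red look-alike of the cradle alone.

How it is judged:
On the way:
1. the flanged fitting is home in both pairs of spring fingers, flange in the slot, while the keeper arm is still swung away (z of each of flange_face, plain_end in the frame of cradle_seat below 0.005 m and x of flange_face in the frame of cradle_seat between 0.061 and 0.079 m and y of flange_face in the frame of cradle_seat between -0.006 and 0.006 m and y of plain_end in the frame of cradle_seat between -0.006 and 0.006 m and value of joint keeper above 0.9 rad), for 0.2 s.
At the end, for the whole second after the job is handed in: The flanged fitting rests in the cradle, both its ends within 5 mm of seat height and 6 mm of the seat line, its flange in the slot by the end stop (within 9 mm of the slot's middle), the keeper arm within 0.15 rad of its stop across the tube, everything still (z of each of flange_face, plain_end in the frame of cradle_seat below 0.005 m and x of flange_face in the frame of cradle_seat between 0.061 and 0.079 m and y of flange_face in the frame of cradle_seat between -0.006 and 0.006 m and y of plain_end in the frame of cradle_seat between -0.006 and 0.006 m and value of joint keeper below 0.15 rad and linear speed of flanged below 0.02 m/s); the robot touches nothing.
It fails at once if another fitting, the handwheel or the neck plug is moved more than 25 mm (distance of any of nutted, sleeved, handwheel, neck_plug from where it was at the start of the episode above 0.025 m).
It also fails if it takes over 48 s, if anything falls off the work surface, if the arm or the gripper's body presses on something with over 40 N, if the wrist force passes 120 N, or if a joint passes its speed limit or range.

## Working session

There is one attempt and no reset: what is moved stays moved. The work goes in short steps, Python scripts to look and compute and a tool call to move; the robot and the scene stay as the last step left them, time stands still between calls to the robot, and variables do not carry over. Pictures are saved under pics/ and viewed, and the job is handed in when it is done.

Besides the shell and the picture viewer there is one more tool, called after ">>>" as name(argument=value, ...), one argument or row to a line, values as JSON. jog_arm: Moves the arm, as the interface text tells. Its arguments: {"type":"object","properties":{"deltas":{"type":"array"},"claw":{"type":"number"},"newtons":{"type":"number"}},"required":["deltas"]}

```bash
ls; mkdir -p pics
python3 - <<'E'
from plant import manip, eyes
import cv2,numpy as np
s=manip.state(); print({k:np.round(v,3).tolist() for k,v in s.items()})
for n in("side","top","wrist"):
    c=eyes.camera(n); cv2.imwrite(f"pics/{n}0.png",c["frame"]); np.savez(f"pics/{n}0.npz",**c)
    print(n,c["mtx"].tolist()); print(np.round(c.get("cam_to_world",c.get("mount")),3).tolist())
print(manip.state()["clock"])
E
```

```text
pics
{'clock': 0.0, 'qpos': [-1.36, 0.182, 1.608, 0.0, 1.354, -0.206], 'dq': [0.001, 0.0, 0.0, -0.0, -0.0, -0.002], 'tau': [0.002, -44.487, -35.133, -0.0, 0.009, -0.0], 'position': [0.233, -0.525, 0.23], 'eef_rot': [[-0.0, 0.405, -0.914], [0.002, -0.914, -0.405], [-1.0, -0.002, -0.0]], 'wrist_force': [0.191, 0.115, -0.44], 'moment': [0.002, 0.042, 0.025], 'grip_width': 0.086}
side [[364.4075019648431, 0.0, 250.7525180423511], [0.0, 364.4075019648431, 185.31221197928966], [0.0, 0.0, 1.0]]
[[-0.949, -0.247, 0.195, 0.291], [-0.314, 0.724, -0.614, 0.665], [0.011, -0.644, -0.765, 0.993], [0.0, 0.0, 0.0, 1.0]]
top [[420.0550662802127, 0.0, 249.56253698939017], [0.0, 420.0550662802127, 195.75389078575657], [0.0, 0.0, 1.0]]
[[-0.007, -0.991, 0.137, 0.326], [-1.0, 0.008, 0.009, -0.088], [-0.01, -0.137, -0.991, 1.449], [0.0, 0.0, 0.0, 1.0]]
wrist [[287.84696836725874, 0.0, 256.17362388469564], [0.0, 287.84696836725874, 193.78579844815755], [0.0, 0.0, 1.0]]
[[-0.001, -0.327, 0.945, -0.144], [1.0, -0.001, 0.001, 0.001], [0.0, 0.945, 0.327, -0.083], [0.0, 0.0, 0.0, 1.0]]
0.15
```

View pics/side0.png

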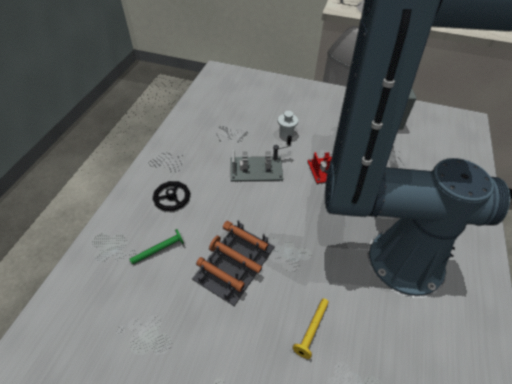

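View pics/top0.png

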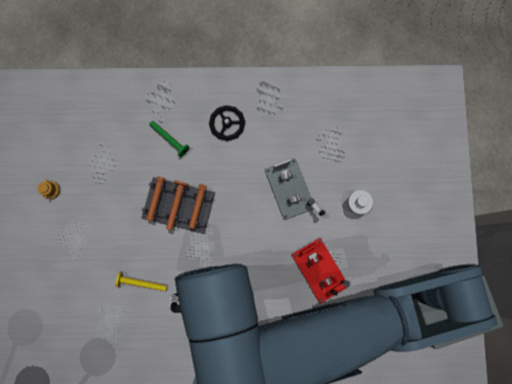

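View pics/wrist0.png

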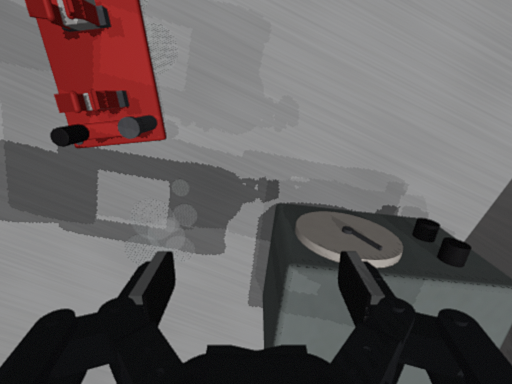

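The grey cradle is at about (290,188) in the top view, and the red look-alike is at (318,268). The rack with three copper fittings is at (178,205). Next I'll enlarge both areas.

Run:
```python
import cv2,numpy as np
t=cv2.imread("pics/top0.png"); s=cv2.imread("pics/side0.png")
f=lambda im,a,b,c,d,k:cv2.resize(im[b:d,a:c],None,fx=k,fy=k,interpolation=cv2.INTER_CUBIC)
a=np.hstack([f(t,135,165,225,245,4.4),f(t,255,145,345,225,4.4)])
b=np.hstack([f(s,185,215,285,305,3.9),f(s,220,100,320,190,3.9)])
cv2.imwrite("pics/ct.png",a);cv2.imwrite("pics/cs.png",b)
```

```text
(no output)
```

View pics/ct.png

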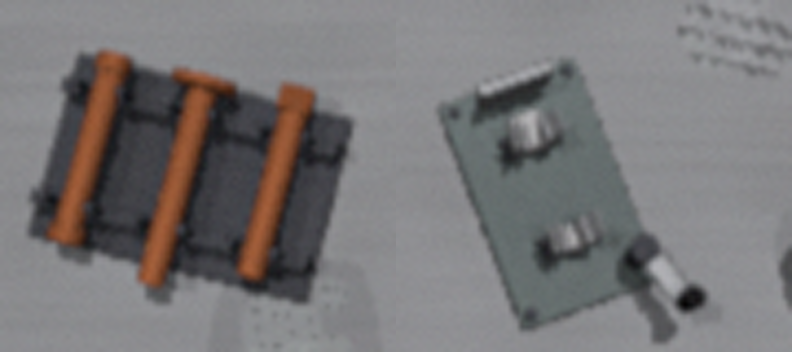

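View pics/cs.png

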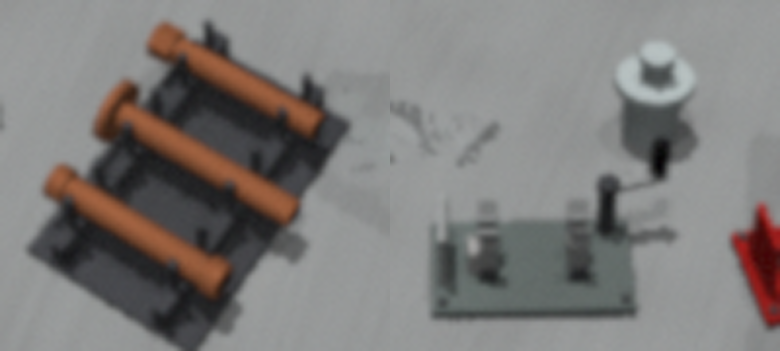

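The flanged fitting is the middle of the three: its wide disc is at top-view pixel (181,183), and its plain end at (169,229). Its neighbours have a sleeve at both ends (left) and a hex nut (right). I'll measure these coarsely from depth next.

```bash
cat > h.py <<'E'
import numpy as np,cv2
def cloud(c,T):
    z=c["range_z"];K=c["mtx"];v,u=np.indices(z.shape)
    P=np.stack([(u-K[0,2])/K[0,0]*z,(v-K[1,2])/K[1,1]*z,z,np.ones_like(z)],-1)
    return (P@np.asarray(T).T)[...,:3]
def copper(f):
    h=cv2.cvtColor(f,cv2.COLOR_BGR2HSV)
    return ((h[...,0]<=14)&(h[...,1]>110)&(h[...,2]>60)).astype(np.uint8)
def proj(P,c,T):
    Ti=np.linalg.inv(T);p=Ti[:3,:3]@np.asarray(P,float)+Ti[:3,3];q=c["mtx"]@p;return q[:2]/q[2]
def ray(uv,c,T):
    d=np.asarray(T)[:3,:3]@np.linalg.inv(c["mtx"])@np.array([*uv,1.]);return np.asarray(T)[:3,3],d
def tri(l):  # list of (o,d)
    A=np.zeros((3,3));b=np.zeros(3)
    for o,d in l:
        d=d/np.linalg.norm(d);M=np.eye(3)-np.outer(d,d);A+=M;b+=M@o
    return np.linalg.solve(A,b)
def plane(uv,c,T,z):
    o,d=ray(uv,c,T);return o+d*(z-o[2])/d[2]
E
python3 - <<'E'
from h import *
for n in("top","side"):
    c=dict(np.load(f"pics/{n}0.npz"));T=c["cam_to_world"];X=cloud(c,T)
    m=copper(c["frame"]);k,l,st,ce=cv2.connectedComponentsWithStats(m)
    for i in range(1,k):
        if st[i,4]<150: continue
        p=X[(l==i)&(c["range_z"]>0)]
        p=p[(p[:,2]>.03)]
        xy=p[:,:2];mu=np.median(p,0)
        u,s,vt=np.linalg.svd(xy-xy.mean(0),full_matrices=False);d=vt[0]*np.sign(vt[0][0])
        t=(xy-xy.mean(0))@d;w=(xy-xy.mean(0))@np.array([-d[1],d[0]])
        print(n,st[i],"mean",p.mean(0).round(3),"dir",np.degrees(np.arctan2(d[1],d[0])).round(1),"t",np.percentile(t,[1,99]).round(3),"w",np.percentile(w,[1,99]).round(3),"z",np.percentile(p[:,2],[5,50,95]).round(3),
         "ends",(xy.mean(0)+d*t.min()).round(3),(xy.mean(0)+d*t.max()).round(3))
c=dict(np.load("pics/top0.npz"));T=c["cam_to_world"]
f=lambda x,y:(255+(x-396)/4.4,145+y/4.4)
print("cradle corners at z=.012")
for q in[(442,105),(576,62),(524,328),(650,290)]: print(q,plane(f(*q),c,T,.012).round(3))
for q in[(690,298)]: print("knob top",plane(f(*q),c,T,.108).round(3))
for q in[(640,250)]: print("pivot",plane(f(*q),c,T,.08).round(3))
E
```

```text
top [146 177  19  44 285] mean [0.51  0.241 0.059] dir -14.1 t [-0.071  0.074] w [-0.01   0.013] z [0.051 0.059 0.065] ends [0.44  0.259] [0.583 0.223]
top [167 181  21  49 325] mean [0.492 0.172 0.06 ] dir -14.1 t [-0.084  0.074] w [-0.018  0.018] z [0.052 0.059 0.07 ] ends [0.409 0.193] [0.564 0.154]
top [189 185  17  44 289] mean [0.485 0.1   0.059] dir -14.4 t [-0.073  0.07 ] w [-0.01   0.012] z [0.052 0.059 0.066] ends [0.414 0.118] [0.554 0.082]
top [ 292  238   54   65 1646] mean [ 0.275 -0.312  0.07 ] dir 34.7 t [-0.083  0.086] w [-0.032  0.027] z [0.044 0.072 0.081] ends [ 0.206 -0.36 ] [ 0.346 -0.263]
side [308 153  24  30 346] mean [ 0.329 -0.266  0.065] dir -86.6 t [-0.279  0.038] w [-0.031  0.029] z [0.034 0.063 0.077] ends [0.312 0.028] [ 0.332 -0.305]
side [224 222  44  28 323] mean [0.484 0.106 0.057] dir -13.7 t [-0.072  0.073] w [-0.016  0.012] z [0.05  0.058 0.063] ends [0.413 0.123] [0.556 0.088]
side [210 236  51  36 432] mean [0.491 0.178 0.058] dir -13.9 t [-0.084  0.075] w [-0.019  0.017] z [0.05  0.058 0.069] ends [0.409 0.198] [0.565 0.16 ]
side [197 258  47  33 408] mean [0.507 0.248 0.057] dir -14.3 t [-0.069  0.076] w [-0.016  0.011] z [0.05  0.058 0.062] ends [0.44  0.265] [0.582 0.228]
cradle corners at z=.012
(442, 105) [ 0.618 -0.131  0.012]
(576, 62) [ 0.652 -0.238  0.012]
(524, 328) [ 0.441 -0.193  0.012]
(650, 290) [ 0.47  -0.292  0.012]
knob top [ 0.454 -0.307  0.108]
pivot [ 0.493 -0.276  0.08 ]
```

>>> jog_arm(
  deltas=[
    [[0.0164, 0.0436, -0.002], -0.4],
    [[0.0164, 0.0436, -0.002], -0.4],
    [[0.0164, 0.0436, -0.002], -0.4],
    [[0.0164, 0.0436, -0.002], -0.4],
    [[0.0164, 0.0436, -0.002], -0.4],
    [[0.0164, 0.0436, -0.002], -0.4],
    [[0.0164, 0.0436, -0.002], -0.4],
    [[0.0164, 0.0436, -0.002], -0.4],
    [[0.0164, 0.0436, -0.002], -0.4],
    [[0.0164, 0.0436, -0.002], -0.4],
    [[0.0164, 0.0436, -0.002], -0.4],
    [[0.0164, 0.0436, -0.002], -0.4],
    [[0.0164, 0.0436, -0.002], -0.4],
    [[0.0164, 0.0436, -0.002], -0.4],
    [[0.0164, 0.0436, -0.002], -0.4],
    [[0.0164, 0.0436, -0.002], -0.4],
    [[0, 0, 0], 0],
    [[0, 0, 0], 0],
  ],
  claw=-0.2,
  newtons=80,
)

```text
clock: 2.4
position: [0.4947, 0.1716, 0.1988]
eef_rot: [[-0.001, -0.25, -0.968], [-0.001, -0.968, 0.25], [-1.0, 0.001, 0.001]]
wrist_force: [0.1, -0.4, -0.0]
grip_width: 0.0512
```

```bash
cat >> h.py <<'E'
def snap(n):
    from plant import manip,eyes
    s=manip.state();c=eyes.camera("wrist")
    T=np.eye(4);T[:3,:3]=s["eef_rot"];T[:3,3]=s["position"];c["T"]=T@c["mount"]
    cv2.imwrite(f"pics/{n}.png",c["frame"]);np.savez(f"pics/{n}.npz",**c);return s,c
def copfit(c,T,lo=300):
    X=cloud(c,T);k,l,st,ce=cv2.connectedComponentsWithStats(copper(c["frame"]))
    for i in range(1,k):
        if st[i,4]<lo: continue
        p=X[(l==i)&(c["range_z"]>0)];xy=p[:,:2]
        u,s,vt=np.linalg.svd(xy-xy.mean(0),full_matrices=False);d=vt[0]*np.sign(vt[0][0])
        t=(xy-xy.mean(0))@d;w=(xy-xy.mean(0))@np.array([-d[1],d[0]])
        print(st[i],"mean",p.mean(0).round(4),"dir",np.degrees(np.arctan2(d[1],d[0])).round(1),"t",np.percentile(t,[1,99]).round(3),"w",np.percentile(w,[1,99]).round(3),"z",np.percentile(p[:,2],[5,50,98]).round(4),"ends",(xy.mean(0)+d*t.min()).round(3),(xy.mean(0)+d*t.max()).round(3))
E
python3 - <<'E'
from h import *
s,c=snap("w1");copfit(c,c["T"])
E
```

```text
[ 312   96   34  144 3038] mean [0.4938 0.0985 0.0602] dir -14.4 t [-0.081  0.064] w [-0.013  0.011] z [0.0543 0.0608 0.0655] ends [0.413 0.119] [0.557 0.082]
[ 167  106   38  143 2917] mean [0.519  0.2369 0.0601] dir -14.7 t [-0.079  0.065] w [-0.011  0.013] z [0.0551 0.0607 0.0649] ends [0.439 0.258] [0.583 0.22 ]
[ 230  107   52  153 3314] mean [0.4998 0.1694 0.0612] dir -14.3 t [-0.093  0.067] w [-0.021  0.02 ] z [0.0553 0.0608 0.0766] ends [0.406 0.193] [0.565 0.153]
```

View pics/w1.png

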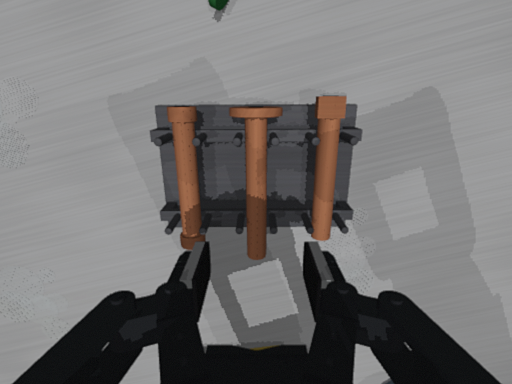

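The wrist view shows the flanged fitting in the middle: flange at (256,113), plain end at (256,257). Depth puts the tube top at 61 mm, so the axis is at 50 mm as the text says. The tool is aligned with it to within 1 mm, so I'll descend and grip.

>>> jog_arm(
  deltas=[
    [[-0.001, -0.0008, -0.02], 0],
    [[0, 0, -0.02], 0],
    [[0, 0, -0.02], 0],
    [[0, 0, -0.02], 0],
    [[0, 0, -0.02], 0],
    [[0, 0, -0.02], 0],
    [[0, 0, -0.016], 0],
    [[0, 0, -0.016], 0],
    [[0, 0, -0.016], 0],
    [[0, 0, 0], 0],
    [[0, 0, 0], 0],
  ],
)

```text
clock: 3.82
position: [0.4945, 0.1711, 0.0315]
eef_rot: [[0.0, -0.251, -0.968], [0.0, -0.968, 0.251], [-1.0, -0.0, -0.0]]
wrist_force: [0.8, 1.0, 0.3]
grip_width: 0.0511
```

>>> jog_arm(
  deltas=[
    [[0, 0, 0], 0],
    [[0, 0, 0], 0],
    [[0, 0, 0], 0],
    [[0, 0, 0], 0],
    [[0, 0, 0], 0],
  ],
  claw=1,
  newtons=90,
)

```text
clock: 4.45
position: [0.4949, 0.171, 0.0323]
eef_rot: [[0.001, -0.251, -0.968], [0.0, -0.968, 0.251], [-1.0, -0.0, -0.001]]
wrist_force: [-2.0, -0.6, 6.1]
grip_width: 0.0193
```

>>> jog_arm(
  deltas=[
    [[0, 0, 0.01], 0],
    [[0, 0, 0.015], 0],
    [[0, 0, 0.015], 0],
    [[0, 0, 0.02], 0],
    [[0, 0, 0.02], 0],
    [[0, 0, 0.02], 0],
    [[0, 0, 0.02], 0],
    [[0, 0, 0.02], 0],
    [[0, 0, 0.02], 0],
    [[0, 0, 0], 0],
  ],
)

```text
clock: 5.7
position: [0.4954, 0.1712, 0.1937]
eef_rot: [[0.005, -0.251, -0.968], [0.001, -0.968, 0.251], [-1.0, -0.002, -0.004]]
wrist_force: [-0.8, -0.7, -5.3]
grip_width: 0.0196
```

Run:
```python
from h import *
s,c=snap("w2");copfit(c,c["T"]);print(s["position"],s["wrist_force"],s["moment"],s["grip_width"])
```

```text
[  166    98   181   252 18078] mean [0.5194 0.1639 0.1678] dir -76.8 t [-0.106  0.088] w [-0.103  0.07 ] z [0.0574 0.2204 0.2381] ends [0.492 0.28 ] [0.542 0.068]
[0.4954433  0.17120862 0.19369415] [-0.84903776 -0.74831059 -5.34938628] [-0.0522077   0.00589028 -0.02775459] 0.019571538444356135
```

View pics/w2.png

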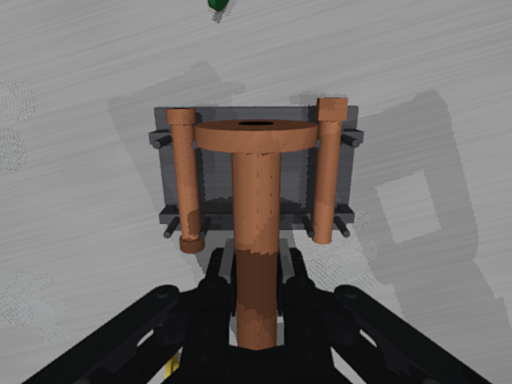

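```bash
cat >> h.py <<'E'
def held(c):
    # held tube in tool frame: fit cylinder (r=11mm) with near-linear axis along tool -z/+z
    from scipy.optimize import least_squares
    X=cloud(c,c["mount"]);m=(copper(c["frame"])>0)&(c["range_z"]>0)
    m&=(np.abs(X[...,0]+.019)<.045)&(np.abs(X[...,1])<.014)
    p=X[m];zf=p[:,2]
    sel=(zf<.060)&(zf>-.075)   # tube part only
    q=p[sel]
    def f(a):
        ax=a[0]+a[1]*q[:,2];ay=a[2]+a[3]*q[:,2]
        return np.hypot(q[:,0]-ax,q[:,1]-ay)-.011
    r=least_squares(f,[-.019,0,0,0],loss="soft_l1",f_scale=.001)
    Y=X[(copper(c["frame"])>0)&(c["range_z"]>0)&(np.abs(X[...,0]+.019)<.06)&(np.abs(X[...,1])<.03)]
    zs=np.sort(Y[:,2]); fl=Y[np.hypot(Y[:,0]-r.x[0],Y[:,1]-r.x[2])>.016]
    print("axis x0,slope,y0,slope",r.x.round(4),"rms",np.sqrt(np.mean(r.fun**2)).round(4),len(q),"z range",q[:,2].min().round(3),zs[-5:].round(3),"flange z",np.percentile(fl[:,2],[1,50,99]).round(4) if len(fl) else None)
    return r.x
E
python3 - <<'E'
from h import *
c=dict(np.load("pics/w2.npz"));held(c)
E
```

```text
axis x0,slope,y0,slope [-0.0185  0.0289  0.0011  0.0072] rms 0.0055 10576 z range -0.073 [0.044 0.044 0.045 0.046 0.047] flange z [-0.0727 -0.0696 -0.0648]
```

```bash
sed -i 's/sel=(zf<.060)&(zf>-.075)/sel=(zf<-.014)\&(zf>-.058)\&(np.abs(p[:,0]+.02)<.03)/' h.py
python3 - <<'E'
from h import *
c=dict(np.load("pics/w2.npz"));held(c)
X=cloud(c,c["mount"])
for v in (125,140,150,160,175,190,205,220,235,260,300,340): print(v,X[v,256].round(4),c["range_z"][v,256])
E
```

```text
axis x0,slope,y0,slope [-0.0184 -0.0017  0.0012  0.0037] rms 0.0005 4310 z range -0.058 [0.044 0.044 0.045 0.046 0.047] flange z [-0.0727 -0.0696 -0.0648]
125 [-0.0265  0.001  -0.0725] 0.11467358
140 [-0.0444  0.0009 -0.0692] 0.09875224
150 [-0.0438  0.0009 -0.0657] 0.10050267
160 [-0.0299  0.0009 -0.0591] 0.11577046
175 [-0.0295  0.0009 -0.0527] 0.11824663
190 [-0.0288  0.0009 -0.046 ] 0.12109498
205 [-0.0294  0.0009 -0.0395] 0.12266926
220 [-0.0296  0.0009 -0.0325] 0.12478859
235 [-0.0291  0.0009 -0.0251] 0.12763475
260 [-0.0297  0.0009 -0.0127] 0.13116288
300 [-0.0305  0.0009  0.0087] 0.13732508
340 [-0.0292  0.0009  0.0345] 0.14700313
```

>>> jog_arm(
  deltas=[
    [[0.008, -0.025, 0.0026], 0.54],
    [[0.008, -0.025, 0.0026], 0.54],
    [[0.008, -0.025, 0.0026], 0.54],
    [[0.008, -0.025, 0.0026], 0.54],
    [[0.008, -0.025, 0.0026], 0.54],
    [[0.008, -0.025, 0.0026], 0.54],
    [[0.008, -0.025, 0.0026], 0.54],
    [[0.008, -0.025, 0.0026], 0.54],
    [[0.008, -0.025, 0.0026], 0.54],
    [[0.008, -0.025, 0.0026], 0.54],
    [[0, 0, 0], 0],
    [[0, 0, 0], 0],
    [[0, 0, 0], 0],
  ],
)

```text
clock: 7.38
position: [0.5737, -0.0781, 0.2167]
eef_rot: [[-0.001, 0.307, -0.952], [0.001, -0.952, -0.307], [-1.0, -0.001, 0.001]]
wrist_force: [0.4, -0.0, -4.4]
grip_width: 0.0195
```

Run:
```python
from h import *
s,c=snap("w3");held(c);print(s["position"],s["eef_rot"].round(3))
X=cloud(c,c["T"]);z=X[...,2]
v=np.clip(z*2000,0,255).astype(np.uint8)
cv2.imwrite("pics/w3h.png",cv2.applyColorMap(v,cv2.COLORMAP_JET))
```

```text
axis x0,slope,y0,slope [-0.0185 -0.0041  0.0009  0.0049] rms 0.0005 4270 z range -0.058 [0.044 0.045 0.045 0.046 0.047] flange z [-0.0722 -0.069  -0.0644]
[ 0.57365391 -0.07806064  0.21665485] [[-0.001  0.307 -0.952]
 [ 0.001 -0.952 -0.307]
 [-1.    -0.001  0.001]]
```

View pics/w3.png

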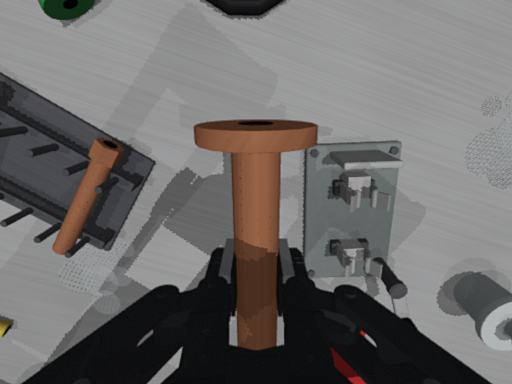

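View pics/w3h.png

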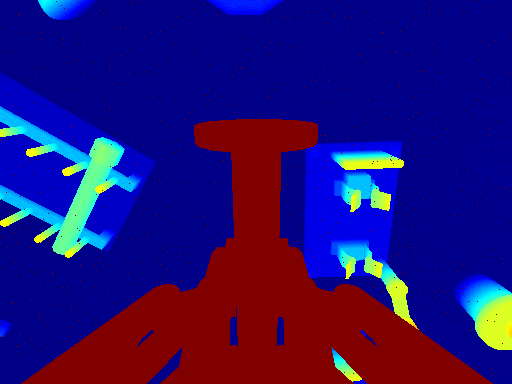

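In the wrist view the cradle is at about x 305–400, y 140–277. Its end stop is at (365,158), the finger pairs at (365,190) and (357,258), and the pivot and arm run from (385,270). I'll fit its pose from this cloud.

```bash
cat >> h.py <<'E'
def cradle(c,T):
    X=cloud(c,T);P=X[(c["range_z"]>0)]
    a=np.radians(17.9);R=np.array([[np.cos(a),-np.sin(a)],[np.sin(a),np.cos(a)]]);o=np.array([.545,-.2135])
    L=(P[:,:2]-o)@R
    near=(np.abs(L[:,0])<.12)&(np.abs(L[:,1])<.075)
    L=L[near];z=P[near,2]
    b=(z>.008)&(z<.017)
    print("base z",np.median(z[b]).round(4),"n",b.sum(),"minAreaRect",cv2.minAreaRect((L[b]*1000).astype(np.float32)), "pct x",np.percentile(L[b,0],[.5,99.5]).round(4),"y",np.percentile(L[b,1],[.5,99.5]).round(4))
    st=(L[:,0]>.065)&(z>.06); s=L[st]
    print("stop n",st.sum(),"x",np.percentile(s[:,0],[2,50,98]).round(4),"y",np.percentile(s[:,1],[1,50,99]).round(4),"z",np.percentile(z[st],98).round(4), "slope",np.polyfit(s[:,1],s[:,0],1).round(4))
    for x0 in(-.042,.042):
        f=(np.abs(L[:,0]-x0)<.018)&(z>.050)&(z<.085)&(np.abs(L[:,1])<.035)
        for sg in(-1,1):
            g=f&(L[:,1]*sg>0);q=L[g]
            if g.sum(): print("finger",x0,sg,g.sum(),"x",np.percentile(q[:,0],[2,98]).round(4),"y",np.percentile(q[:,1],[2,50,98]).round(4),"z",np.percentile(z[g],[5,98]).round(4))
        f=(np.abs(L[:,0]-x0)<.03)&(z>.025)&(z<.045)&(np.abs(L[:,1])<.035)
        print("block",x0,f.sum(),"x",np.percentile(L[f,0],[2,98]).round(4),"y",np.percentile(L[f,1],[2,98]).round(4),"z",np.percentile(z[f],[50,95]).round(4))
E
python3 - <<'E'
from h import *
for n in("w3","top0"):
    c=dict(np.load(f"pics/{n}.npz"));print(n);cradle(c,c["T"] if "T" in c else c["cam_to_world"])
E
```

```text
w3
base z 0.0133 n 7937 minAreaRect ((2.6190567016601562, -2.1939125061035156), (190.1666717529297, 115.88638305664062), 2.385852813720703) pct x [-0.0903  0.0977] y [-0.0596  0.057 ]
stop n 3873 x [0.0737 0.0804 0.0893] y [-0.0246  0.0681  0.0749] z 0.3048 slope [-0.096   0.0865]
finger -0.042 -1 290 x [-0.0479 -0.0292] y [-0.024  -0.017  -0.0099] z [0.0586 0.0782]
finger -0.042 1 238 x [-0.0492 -0.03  ] y [0.0028 0.0107 0.0162] z [0.0519 0.0785]
block -0.042 494 x [-0.0477 -0.0299] y [-0.0211  0.0184] z [0.0385 0.0421]
finger 0.042 -1 347 x [0.0359 0.0545] y [-0.0209 -0.0139 -0.0068] z [0.0631 0.0783]
finger 0.042 1 271 x [0.035  0.0539] y [0.0061 0.0142 0.0195] z [0.0519 0.0783]
block 0.042 659 x [0.0361 0.0634] y [-0.0172  0.0214] z [0.0396 0.0416]
top0
base z 0.0122 n 1240 minAreaRect ((-8.136680603027344, 5.2950286865234375), (216.0028076171875, 130.36309814453125), 1.6525977849960327) pct x [-0.0907  0.0972] y [-0.0581  0.0582]
stop n 55 x [0.0827 0.0859 0.0919] y [-0.0262  0.0022  0.0307] z 0.0808 slope [-0.0273  0.0865]
finger -0.042 -1 29 x [-0.0463 -0.0284] y [-0.0223 -0.0154 -0.0087] z [0.0634 0.0812]
finger -0.042 1 26 x [-0.0474 -0.0291] y [0.0039 0.0108 0.0173] z [0.0572 0.0783]
block -0.042 31 x [-0.0466 -0.0282] y [-0.0154  0.0214] z [0.0359 0.0423]
finger 0.042 -1 31 x [0.0368 0.0566] y [-0.0191 -0.0121 -0.0057] z [0.0614 0.0781]
finger 0.042 1 23 x [0.036 0.054] y [0.007  0.0135 0.02  ] z [0.055  0.0785]
block 0.042 51 x [0.0373 0.0644] y [-0.0169  0.0229] z [0.038  0.0431]
```

>>> jog_arm(
  deltas=[
    [[-0.0031, -0.0169, -0.006], 0.041],
    [[-0.0031, -0.0169, -0.006], 0.041],
    [[-0.0031, -0.0169, -0.006], 0.041],
    [[-0.0031, -0.0169, -0.006], 0.041],
    [[-0.0031, -0.0169, -0.006], 0.041],
    [[-0.0031, -0.0169, -0.006], 0.041],
    [[-0.0031, -0.0169, -0.006], 0.041],
    [[-0.0031, -0.0169, -0.006], 0.041],
    [[0, 0, 0], 0],
    [[0, 0, 0], 0],
  ],
)

```text
clock: 8.68
position: [0.5495, -0.214, 0.1693]
eef_rot: [[0.0, 0.339, -0.941], [0.0, -0.941, -0.339], [-1.0, -0.0, -0.0]]
wrist_force: [-0.2, -0.3, -4.6]
grip_width: 0.0194
```

Run:
```python
from h import *
s,c=snap("w4");held(c);print(s["position"],s["eef_rot"].round(3))
from plant import eyes
for n in("side","top"):
    c=eyes.camera(n);np.savez(f"pics/{n}4.npz",**c)
    X=cloud(c,c["cam_to_world"]) 
    f=c["frame"]; a=f[100:190,215:305] if n=="side" else f[135:235,250:350]
    cv2.imwrite(f"pics/{n}4.png",cv2.resize(a,None,fx=6,fy=6,interpolation=cv2.INTER_CUBIC))
```

```text
axis x0,slope,y0,slope [-0.0185 -0.0033  0.0008  0.0042] rms 0.0005 4299 z range -0.058 [0.046 0.047 0.047 0.047 0.047] flange z [-0.0721 -0.069  -0.0643]
[ 0.5494651  -0.2140116   0.16930887] [[ 0.     0.339 -0.941]
 [ 0.    -0.941 -0.339]
 [-1.    -0.    -0.   ]]
```

View pics/w4.png

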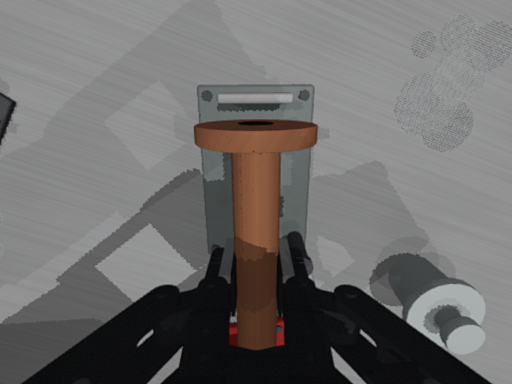

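View pics/side4.png

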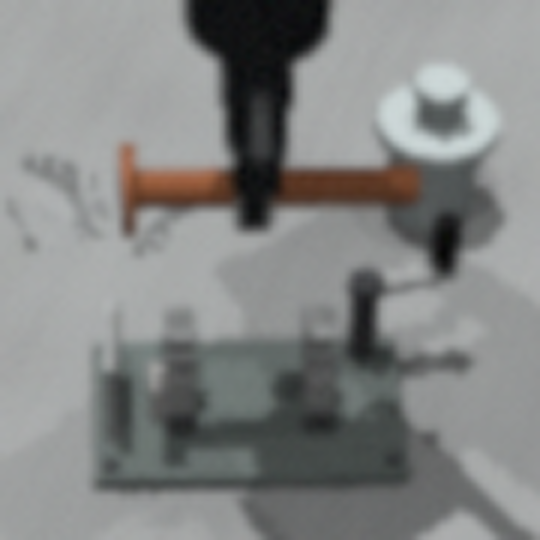

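View pics/top4.png

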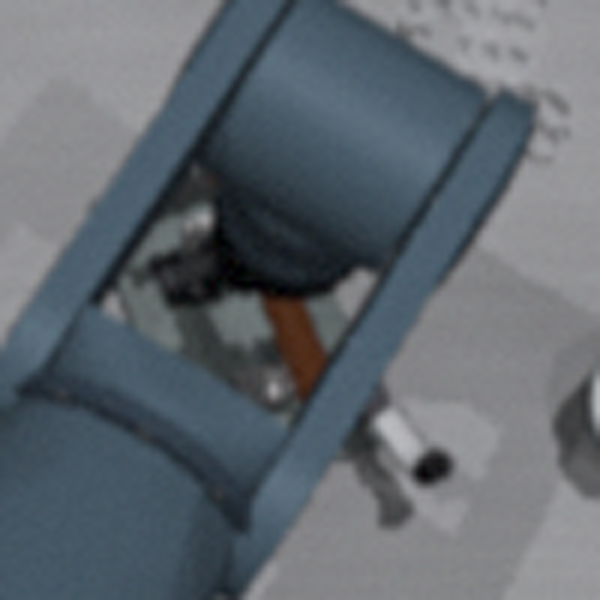

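Run:
```python
from h import *
c=dict(np.load("pics/w4.npz"));X=cloud(c,c["mount"]);W=cloud(c,c["T"])
z=W[...,2];ok=c["range_z"]>0
st=ok&(z>.068)&(z<.082)&(X[...,2]<-.06)&(np.abs(X[...,1])<.05)
q=X[st];print("stop z_w",np.percentile(W[st][:,2],98),"tool y",np.percentile(q[:,1],[1,99]),"tool z",np.percentile(q[:,2],[1,50,99]),"slope",np.polyfit(q[:,1],q[:,2],1))
b=ok&(z>.008)&(z<.018)&(np.abs(X[...,1])<.09)
for z0 in np.arange(-.09,.02,.015):
    g=X[b&(np.abs(X[...,2]-z0)<.004)]
    if len(g): y=np.percentile(g[:,1],[.5,99.5]);print(z0.round(3),y.round(4),y.mean().round(4))
g=X[b&(np.abs(X[...,1])<.05)];print("base end",np.percentile(g[:,2],.5))
```

```text
stop z_w 0.07849516445553968 tool y [-0.02890254  0.02906362] tool z [-0.08446801 -0.0807946  -0.07701115] slope [-0.00769296 -0.0810166 ]
-0.09 [-0.0571  0.0567] -0.0002
-0.075 [-0.0571  0.0579] 0.0004
-0.06 [-0.0573  0.0577] 0.0002
-0.03 [-0.0574  0.0574] 0.0
-0.015 [-0.0572  0.0574] 0.0001
0.0 [-0.057   0.0584] 0.0007
0.015 [-0.0566  0.0582] 0.0008
base end -0.0930395019510004
```

Relative to the tool, the cradle centre line is within about 0.6 mm of the held tube, and the flange is about 1 mm off the middle of the slot. Now lowering.

>>> jog_arm(
  deltas=[
    [[-0.001, 0, -0.014], 0],
    [[0, 0, -0.014], 0],
    [[0, 0, -0.014], 0],
    [[0, 0, -0.014], 0],
    [[0, 0, -0.014], 0],
    [[0, 0, -0.014], 0],
    [[0, 0, -0.014], 0],
    [[0, 0, -0.012], 0],
    [[0, 0, 0], 0],
  ],
  newtons=110,
)

```text
clock: 9.95
position: [0.5476, -0.2137, 0.0579]
eef_rot: [[-0.002, 0.339, -0.941], [0.001, -0.941, -0.339], [-1.0, -0.002, 0.001]]
wrist_force: [-0.3, 0.6, -5.4]
grip_width: 0.0188
```

>>> jog_arm(
  deltas=[
    [[0, 0, -0.004], 0],
    [[0, 0, -0.004], 0],
    [[0, 0, -0.004], 0],
    [[0, 0, 0], 0],
  ],
)

```text
clock: 10.45
position: [0.5488, -0.2143, 0.0479]
eef_rot: [[0.001, 0.34, -0.941], [-0.001, -0.941, -0.34], [-1.0, 0.001, -0.001]]
wrist_force: [0.9, 1.4, -0.7]
grip_width: 0.0188
```

>>> jog_arm(
  deltas=[
    [[0, 0, -0.004], 0],
    [[0, 0, -0.004], 0],
    [[0, 0, -0.004], 0],
    [[0, 0, -0.004], 0],
    [[0, 0, 0], 0],
    [[0, 0, 0], 0],
  ],
)

```text
clock: 11.2
position: [0.5493, -0.2144, 0.0324]
eef_rot: [[0.002, 0.34, -0.941], [-0.001, -0.941, -0.34], [-1.0, 0.001, -0.001]]
wrist_force: [-1.4, 1.8, 5.9]
grip_width: 0.0193
```

>>> jog_arm(
  deltas=[
    [[0, 0, -0.002], 0],
    [[0, 0, -0.002], 0],
    [[0, 0, 0], 0],
    [[0, 0, 0], 0],
  ],
)

```text
clock: 11.7
position: [0.5494, -0.2145, 0.0321]
eef_rot: [[0.001, 0.34, -0.94], [-0.001, -0.94, -0.34], [-1.0, 0.001, -0.001]]
wrist_force: [-14.5, 9.5, 35.4]
grip_width: 0.0195
```

Run:
```python
from h import *
s,c=snap("w5");held(c);print(s["position"],s["wrist_force"],s["moment"])
from plant import eyes
c=eyes.camera("side");np.savez("pics/side5.npz",**c)
cv2.imwrite("pics/side5.png",cv2.resize(c["frame"][100:190,215:305],None,fx=6,fy=6,interpolation=cv2.INTER_CUBIC))
```

```text
axis x0,slope,y0,slope [-0.0186 -0.0001  0.0008  0.0033] rms 0.0005 3446 z range -0.058 [0.042 0.042 0.042 0.042 0.042] flange z [-0.072  -0.069  -0.0642]
[ 0.54941412 -0.21449935  0.03210297] [-14.52643559   9.45839341  35.41296792] [ 1.5320387   2.32327164 -0.00882603]
```

View pics/side5.png

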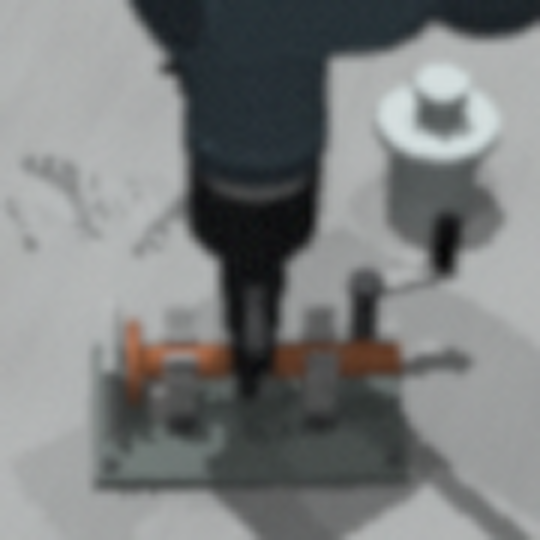

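View pics/w5.png

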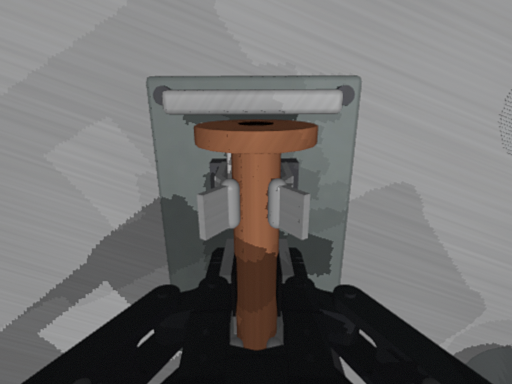

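The fitting is home: the axis is at 51 mm and level, the spring fingers have closed over it, and the press met a hard stop at 35 N. I'll ease off and release.

>>> jog_arm(
  deltas=[
    [[0, 0, 0.002], 0],
    [[0, 0, 0.0015], 0],
    [[0, 0, 0], 0],
  ],
)

```text
clock: 12.18
position: [0.5493, -0.2145, 0.0323]
eef_rot: [[0.002, 0.34, -0.941], [-0.001, -0.941, -0.34], [-1.0, 0.001, -0.001]]
wrist_force: [-2.2, 4.2, 10.4]
grip_width: 0.0191
```

>>> jog_arm(
  deltas=[
    [[0, 0, 0], 0],
    [[0, 0, 0], 0],
    [[0, 0, 0], 0],
    [[0, 0, 0], 0],
  ],
  claw=-0.2,
)

```text
clock: 12.68
position: [0.5484, -0.2143, 0.0306]
eef_rot: [[-0.0, 0.339, -0.941], [0.0, -0.941, -0.339], [-1.0, -0.0, 0.0]]
wrist_force: [0.4, 0.1, 0.1]
grip_width: 0.0512
```

>>> jog_arm(
  deltas=[
    [[0, 0, 0.008], 0],
    [[0, 0, 0.015], 0],
    [[0, 0, 0.02], 0],
    [[0, 0, 0.02], 0],
    [[0, 0, 0.02], 0],
    [[0, 0, 0.02], 0],
    [[0, 0, 0.02], 0],
    [[0, 0, 0], 0],
  ],
)

```text
clock: 13.68
position: [0.5497, -0.215, 0.1566]
eef_rot: [[0.004, 0.34, -0.941], [-0.003, -0.941, -0.34], [-1.0, 0.004, -0.003]]
wrist_force: [-0.1, -0.2, -0.5]
grip_width: 0.0518
```

Run:
```python
from h import *
s,c=snap("w6");copfit(c,c["T"]);print(s["position"],s["qpos"])
X=cloud(c,c["T"])
from plant import eyes
for n in("top","side"):
    c=eyes.camera(n);np.savez(f"pics/{n}6.npz",**c);print(n);copfit(c,c["cam_to_world"],100)
    f=c["frame"]; a=f[100:190,215:305] if n=="side" else f[135:235,250:350]
    cv2.imwrite(f"pics/{n}6.png",cv2.resize(a,None,fx=6,fy=6,interpolation=cv2.INTER_CUBIC))
```

```text
[ 224  109   61  175 3825] mean [ 0.5556 -0.2127  0.0623] dir 20.1 t [-0.095  0.065] w [-0.021  0.021] z [0.0566 0.0611 0.0768] ends [ 0.464 -0.246] [ 0.617 -0.19 ]
[ 201  325   87   24 1231] mean [ 0.3542 -0.2776  0.0169] dir -49.7 t [-0.058  0.07 ] w [-0.027  0.196] z [0.0082 0.0136 0.0292] ends [ 0.315 -0.232] [ 0.412 -0.346]
[ 0.54970466 -0.21499255  0.1566053 ] [-5.73747177e-01  2.86296293e-01  1.63786154e+00  1.31008022e-05
  1.21271775e+00  6.50619364e-01]
top
[146 177  19  44 290] mean [0.5099 0.2412 0.0586] dir -14.3 t [-0.071  0.074] w [-0.011  0.012] z [0.0503 0.0597 0.0668] ends [0.44  0.259] [0.582 0.223]
[189 185  17  44 293] mean [0.4844 0.0998 0.0575] dir -14.5 t [-0.073  0.071] w [-0.01   0.012] z [0.0504 0.0591 0.0668] ends [0.412 0.118] [0.554 0.082]
[ 292  238   54   65 1649] mean [ 0.2698 -0.3074  0.0196] dir 26.3 t [-0.093  0.091] w [-0.058  0.056] z [0.0072 0.0128 0.0777] ends [ 0.183 -0.35 ] [ 0.355 -0.265]
side
[308 150  42  33 837] mean [ 0.2907 -0.2867  0.0222] dir 43.5 t [-0.083  0.07 ] w [-0.066  0.055] z [0.0078 0.0123 0.0747] ends [ 0.225 -0.349] [ 0.345 -0.235]
[224 222  44  28 330] mean [0.4827 0.1056 0.0563] dir -14.0 t [-0.071  0.075] w [-0.037  0.011] z [0.0481 0.0579 0.0633] ends [0.413 0.123] [0.557 0.087]
[197 258  47  34 412] mean [0.5067 0.2471 0.0562] dir -14.5 t [-0.069  0.077] w [-0.031  0.011] z [0.0475 0.0582 0.0643] ends [0.439 0.265] [0.583 0.227]
```

View pics/w6.png

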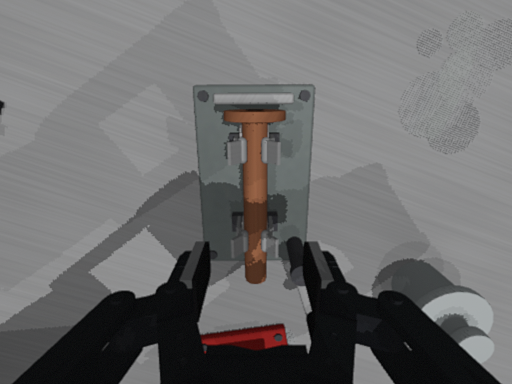

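View pics/top6.png

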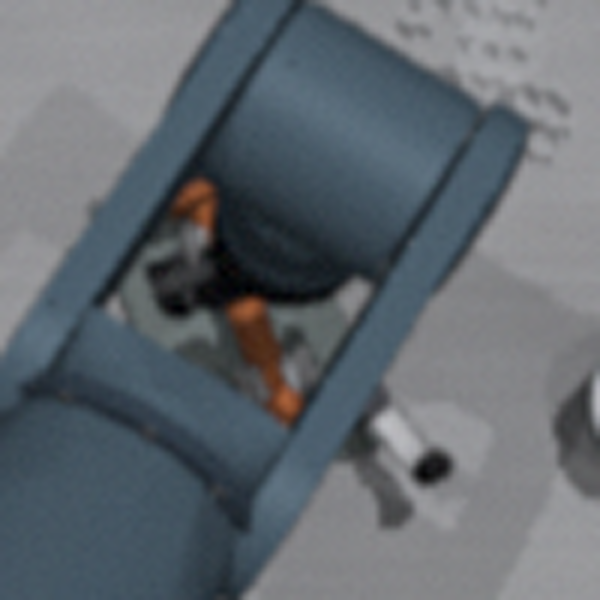

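View pics/side6.png

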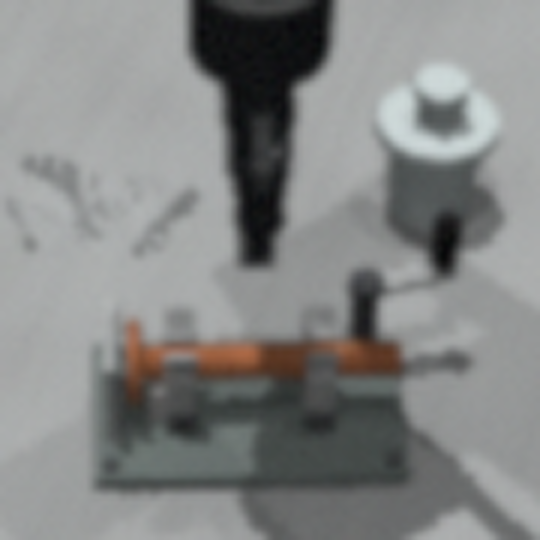

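The tube is seated (top at 61 mm) and the two remaining fittings haven't moved. The knob is at (322,213) in the top view and (289,140) in the side view. I'll triangulate it next.

Run:
```python
from h import *
R={}
for n,(x0,y0,x1,y1) in dict(top=(312,200,334,222),side=(280,128,300,152)).items():
    c=dict(np.load(f"pics/{n}6.npz"));T=c["cam_to_world"];g=c["frame"].max(2)[y0:y1,x0:x1]
    m=(g<60).astype(np.uint8);k,l,st,ce=cv2.connectedComponentsWithStats(m);i=1+np.argmax(st[1:,4]);print(n,st[i]+[x0,y0,0,0,0],ce[i]+[x0,y0])
    X=cloud(c,T)[y0:y1,x0:x1];p=X[(l==i)&(c["range_z"][y0:y1,x0:x1]>0)]
    print(" depth pts",np.median(p,0).round(4),np.percentile(p[:,2],[5,95]).round(4))
    top=p[p[:,2]>.1];print(" top face",len(top),top.mean(0).round(4) if len(top) else'')
    R[n]=ray(ce[i]+[x0,y0],c,T)
P=tri(list(R.values()));print("tri",P.round(4))
a=np.radians(20.15);C=np.array([[np.cos(a),-np.sin(a)],[np.sin(a),np.cos(a)]])
pv=np.array([.5482,-.2143])+C@[-.072,-.044];print("pivot",pv)
d=C.T@(P[:2]-pv);print("arm len",np.hypot(*d),"theta",np.arctan2(-d[0],d[1]))
for th in(1.9,1.94,2.0,1.5,1,.5,0):print(th,(pv+C@[-.05*np.sin(th),.05*np.cos(th)]).round(4))
```

```text
top [319 211   6   4  19] [321.57894737 212.68421053]
 depth pts [ 0.4534 -0.3074  0.1066] [0.0936 0.1105]
 top face 16 [ 0.4547 -0.3077  0.1075]
side [287 135   5  10  38] [288.81578947 139.5       ]
 depth pts [ 0.4573 -0.3022  0.099 ] [0.0777 0.107 ]
 top face 17 [ 0.457  -0.305   0.1052]
tri [ 0.4568 -0.3089  0.0914]
pivot [ 0.49576391 -0.28040943]
arm len 0.04830489219989426 theta 1.8503066532002785
1.9 [ 0.4569 -0.3119]
1.94 [ 0.4582 -0.3134]
2.0 [ 0.4602 -0.3156]
1.5 [ 0.4477 -0.2943]
1 [ 0.447  -0.2695]
0.5 [ 0.4581 -0.2475]
0 [ 0.4785 -0.2335]
```

>>> jog_arm(
  deltas=[
    [[-0.0117, -0.0118, 0], 0.335],
    [[-0.0117, -0.0118, 0], 0.335],
    [[-0.0117, -0.0118, 0], 0.335],
    [[-0.0117, -0.0118, 0], 0.335],
    [[-0.0117, -0.0118, 0], 0.335],
    [[-0.0117, -0.0118, 0], 0.335],
    [[-0.0117, -0.0118, 0], 0.335],
    [[-0.0117, -0.0118, 0], 0.335],
    [[0, 0, 0], 0],
    [[0, 0, 0], 0],
  ],
  claw=0.25,
)

```text
clock: 15.08
position: [0.4548, -0.308, 0.1532]
eef_rot: [[-0.001, 0.586, -0.81], [0.001, -0.81, -0.586], [-1.0, -0.001, -0.0]]
wrist_force: [0.3, 0.4, -0.4]
grip_width: 0.0317
```

Run:
```python
from h import *
s,c=snap("w7");print(s["position"],s["eef_rot"].round(3),s["qpos"].round(2))
Wd=cloud(c,c["T"]);X=cloud(c,c["mount"]);g=c["frame"].max(2)
m=(Wd[...,2]>.098)&(Wd[...,2]<.112)&(c["range_z"]>0)&(np.hypot(Wd[...,0]-.456,Wd[...,1]+.309)<.025)
p=Wd[m];print(m.sum(),p.mean(0),np.percentile(p,[2,98],axis=0).round(4).tolist());print("tool",X[m].mean(0))
```

```text
[ 0.45480149 -0.30802999  0.15317852] [[-0.001  0.586 -0.81 ]
 [ 0.001 -0.81  -0.586]
 [-1.    -0.001 -0.   ]] [-0.81  0.21  1.74  0.    1.19  0.13]
544 [ 0.45680958 -0.30967758  0.10775484] [[0.448, -0.3181, 0.0992], [0.4639, -0.3023, 0.1103]]
tool [ 0.04542081  0.00256466 -0.0006562 ]
```

View pics/w7.png

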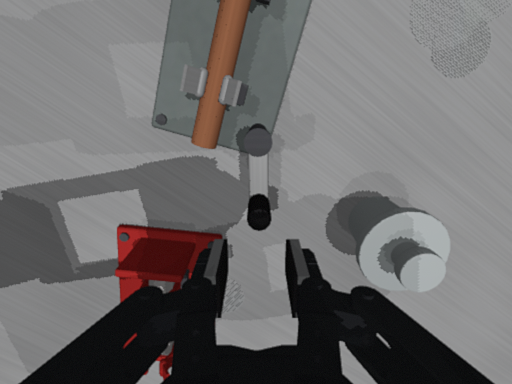

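Run:
```python
from h import *
c=dict(np.load("pics/w7.npz"));X=cloud(c,c["mount"]);W=cloud(c,c["T"])
f=c["frame"].astype(int);red=(f[...,2]>1.8*f[...,1])&(f[...,2]>1.8*f[...,0])&(c["range_z"]>0)
for lo in(0,.05,.07,.085):
    m=red&(W[...,2]>lo)
    if m.sum():
        d=np.hypot(W[...,0]-.4568,W[...,1]+.3097)[m];print(lo,m.sum(),"nearest",d.min(),W[m][d.argmin()],"max z",W[m][:,2].max())
c=dict(np.load("pics/top6.npz"));W=cloud(c,c["cam_to_world"]);f=c["frame"].astype(int);red=(f[...,2]>1.8*f[...,1])&(f[...,2]>1.8*f[...,0])&(c["range_z"]>0)
for lo in(0,.05,.07):
    m=red&(W[...,2]>lo)&(W[...,2]<.15)
    d=np.hypot(W[...,0]-.4568,W[...,1]+.3097)[m];print(lo,m.sum(),"nearest",d.min(),W[m][d.argmin()])
# pivot
c=dict(np.load("pics/w7.npz"));W=cloud(c,c["T"]);m=(c["range_z"]>0)&(np.hypot(W[...,0]-.4958,W[...,1]+.2804)<.015)&(W[...,2]>.06)
print("pivot",W[m].mean(0),np.percentile(W[m][:,2],[50,98]))
mt=m&(W[...,2]>np.percentile(W[m][:,2],98)-.006);p=W[mt];print((np.percentile(p,2,axis=0)+np.percentile(p,98,axis=0))/2)
```

```text
0 5138 nearest 0.006878011927873997 [ 0.46348388 -0.30807742  0.08165591] max z 0.23981500775529602
0.05 1960 nearest 0.006878011927873997 [ 0.46348388 -0.30807742  0.08165591] max z 0.23981500775529602
0.07 969 nearest 0.006878011927873997 [ 0.46348388 -0.30807742  0.08165591] max z 0.23981500775529602
0.085 149 nearest 0.008034118666633252 [ 0.45507423 -0.30185342  0.09728071] max z 0.23981500775529602
0 1775 nearest 0.0791068133592842 [ 0.49550086 -0.24070629  0.05533998]
0.05 250 nearest 0.0791068133592842 [ 0.49550086 -0.24070629  0.05533998]
0.07 150 nearest 0.09957132547678113 [ 0.35855605 -0.29349584  0.07746268]
pivot [ 0.49474402 -0.28155628  0.07475734] [0.0750204  0.07648474]
[ 0.4941508  -0.28173936  0.07432917]
```

The knob is at (259,212) in the wrist view, which puts it at world (0.457, -0.310). The red cradle's tall parts are 0.1 m away and the neck plug is clear. I'll lower the open fingers around the knob.

>>> jog_arm(
  deltas=[
    [[0.0012, -0.002, -0.0117], 0],
    [[0, 0, -0.0117], 0],
    [[0, 0, -0.0117], 0],
    [[0, 0, -0.0117], 0],
    [[0, 0, -0.0117], 0],
    [[0, 0, -0.0117], 0],
    [[0, 0, 0], 0],
    [[0, 0, 0], 0],
  ],
)

```text
clock: 16.12
position: [0.4562, -0.3108, 0.0838]
eef_rot: [[0.0, 0.587, -0.81], [-0.0, -0.81, -0.587], [-1.0, 0.0, -0.0]]
wrist_force: [0.1, 0.1, 0.5]
grip_width: 0.0318
```

Run:
```python
from h import *
s,c=snap("w8");print(s["position"],s["wrist_force"])
pv=np.array([.495,-.281]);a0=217.;end=110.15-16
n=20;A=np.radians(np.linspace(a0,end,n+1));P=pv+.05*np.c_[np.cos(A),np.sin(A)]
print((P[0]-s["position"][:2]).round(4));print(np.diff(P,axis=0).round(4).tolist(),(end-a0)/n/6)
```

```text
[ 0.45618105 -0.31077193  0.08381315] [0.13945347 0.12665056 0.47419723]
[-0.0011 -0.0003]
[[-0.003, 0.0044], [-0.0025, 0.0047], [-0.002, 0.005], [-0.0014, 0.0052], [-0.0009, 0.0053], [-0.0003, 0.0053], [0.0003, 0.0054], [0.0008, 0.0053], [0.0014, 0.0052], [0.002, 0.005], [0.0025, 0.0048], [0.003, 0.0045], [0.0034, 0.0041], [0.0038, 0.0037], [0.0042, 0.0033], [0.0046, 0.0028], [0.0048, 0.0023], [0.0051, 0.0018], [0.0052, 0.0012], [0.0053, 0.0007]] -1.02375
```

View pics/w8.png

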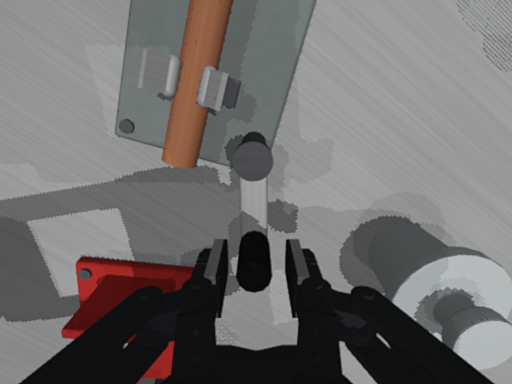

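The knob at (255,262) sits between the open pads. Swinging along the arc.

>>> jog_arm(
  deltas=[
    [[-0.003, 0.0044, 0], -0.9],
    [[-0.0025, 0.0047, 0], -0.9],
    [[-0.002, 0.005, 0], -0.9],
    [[-0.0014, 0.0052, 0], -0.9],
    [[-0.0009, 0.0053, 0], -0.9],
    [[-0.0003, 0.0053, 0], -0.9],
    [[0.0003, 0.0054, 0], -0.9],
    [[0.0008, 0.0053, 0], -0.9],
    [[0.0014, 0.0052, 0], -0.9],
    [[0.002, 0.005, 0], -0.9],
    [[0.0025, 0.0048, 0], -0.9],
    [[0.003, 0.0045, 0], -0.9],
    [[0.0034, 0.0041, 0], -0.9],
    [[0, 0, 0], 0],
  ],
)

```text
clock: 17.92
position: [0.4597, -0.2465, 0.0842]
eef_rot: [[0.001, -0.562, -0.827], [-0.001, -0.827, 0.562], [-1.0, 0.0, -0.001]]
wrist_force: [0.2, -0.3, -0.6]
grip_width: 0.032
```

Run:
```python
from h import *
s,c=snap("w9");print(s["position"],s["wrist_force"],s["qpos"].round(2))
pv=np.array([.495,-.281]);d=s["position"][:2]-pv;print(np.hypot(*d),np.degrees(np.arctan2(d[1],d[0])),np.degrees(np.arctan2(s["eef_rot"][1,1],s["eef_rot"][0,1])))
```

```text
[ 0.4597255 -0.2464741  0.0841552] [ 0.16704247 -0.28933002 -0.58521181] [-0.72  0.25  1.85  0.    1.04  1.45]
0.04935916799673846 135.6144664058824 -124.19521309999983
```

View pics/w9.png

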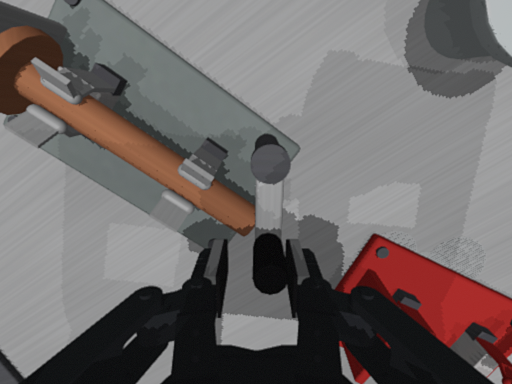

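The arm follows the fingers. Continuing to the stop with a small overshoot.

>>> jog_arm(
  deltas=[
    [[0.0034, 0.0035, 0], -0.9],
    [[0.0039, 0.0033, 0], -0.9],
    [[0.0043, 0.0029, 0], -0.9],
    [[0.0046, 0.0024, 0], -0.9],
    [[0.0048, 0.0019, 0], -0.9],
    [[0, 0, 0], 0],
  ],
)

```text
clock: 18.73
position: [0.4806, -0.2326, 0.0839]
eef_rot: [[0.001, -0.876, -0.483], [-0.0, -0.483, 0.876], [-1.0, -0.0, -0.001]]
wrist_force: [0.9, -0.2, 0.0]
grip_width: 0.0318
```

>>> jog_arm(
  deltas=[
    [[0.0025, 0.0008, 0], -0.5],
    [[0.0025, 0.0006, 0], 0],
    [[0.0025, 0.0005, 0], 0],
    [[0, 0, 0], 0],
  ],
)

```text
clock: 19.23
position: [0.4854, -0.2308, 0.0834]
eef_rot: [[-0.005, -0.899, -0.437], [0.0, -0.437, 0.899], [-1.0, 0.005, 0.003]]
wrist_force: [-11.4, -2.5, 6.6]
grip_width: 0.0322
```

Run:
```python
from h import *
s,c=snap("w10");print(s["position"],s["wrist_force"],s["qpos"].round(2))
from plant import eyes
c=eyes.camera("side")
cv2.imwrite("pics/side10.png",cv2.resize(c["frame"][100:190,215:305],None,fx=6,fy=6,interpolation=cv2.INTER_CUBIC))
```

```text
[ 0.48543916 -0.23077524  0.08336003] [-11.40714096  -2.49038853   6.63749699] [-0.66  0.29  1.81 -0.    1.05  2.03]
```

View pics/w10.png

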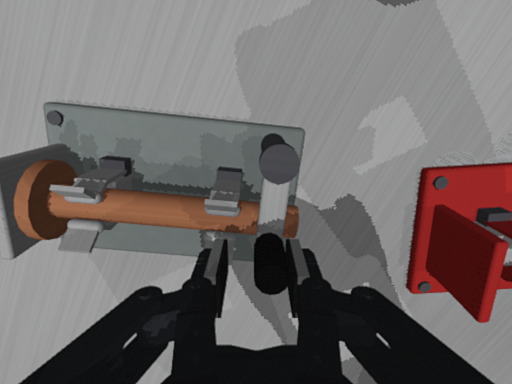

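It's against the stop: about 12 N at the knob, with the arm across the tube. I'll back off to centre and rise clear.

>>> jog_arm(
  deltas=[
    [[-0.003, -0.001, 0], 0],
    [[-0.003, -0.001, 0], 0],
    [[0, 0, 0], 0],
  ],
)

```text
clock: 19.7
position: [0.4818, -0.2325, 0.0836]
eef_rot: [[0.0, -0.901, -0.435], [-0.0, -0.435, 0.901], [-1.0, -0.0, -0.0]]
wrist_force: [-0.1, -0.5, 0.7]
grip_width: 0.0321
```

>>> jog_arm(
  deltas=[
    [[0, 0, 0.01], 0],
    [[0, 0, 0.02], 0],
    [[0, 0, 0.02], 0],
    [[0, 0, 0.025], 0],
    [[0, 0, 0.025], 0],
    [[0, 0, 0.025], 0],
    [[0, 0, 0.02], 0],
    [[-0.02, 0.02, 0], 0],
    [[-0.02, 0.03, 0], 0],
    [[-0.01, 0.03, 0], 0],
    [[0, 0.03, 0], 0],
    [[0, 0, 0], 0],
  ],
)

```text
clock: 21.2
position: [0.4319, -0.1211, 0.2294]
eef_rot: [[0.001, -0.9, -0.437], [-0.0, -0.437, 0.9], [-1.0, -0.001, -0.001]]
wrist_force: [-0.6, -1.2, 0.5]
grip_width: 0.0324
```

Run:
```python
from h import *
s,c=snap("w11");print(s["position"],s["wrist_force"],s["dq"].round(3))
W=cloud(c,c["T"])
a=np.radians(20.15);C=np.array([[np.cos(a),-np.sin(a)],[np.sin(a),np.cos(a)]]);o=np.array([.5482,-.2143])
pv=o+C@[-.072,-.044]
m=(W[...,2]>.102)&(W[...,2]<.113)&(c["range_z"]>0)&(np.hypot(W[...,0]-.4785,W[...,1]+.2335)<.04)
p=W[m].mean(0);d=C.T@(p[:2]-pv);print("wrist knob",m.sum(),p,"theta",np.arctan2(-d[0],d[1]))
from plant import eyes
for n in("top","side"):
    c=eyes.camera(n);W=cloud(c,c["cam_to_world"])
    m=(W[...,2]>.1)&(W[...,2]<.115)&(c["range_z"]>0)&(np.hypot(W[...,0]-.4785,W[...,1]+.2335)<.03)
    if m.sum(): p=W[m].mean(0);d=C.T@(p[:2]-pv);print(n,"knob",m.sum(),p,"theta",np.arctan2(-d[0],d[1]))
    copfit(c,c["cam_to_world"],100)
    f=c["frame"];b=f[100:190,215:305] if n=="side" else f[135:235,250:350]
    cv2.imwrite(f"pics/{n}11.png",cv2.resize(b,None,fx=6,fy=6,interpolation=cv2.INTER_CUBIC))
```

```text
[ 0.4319069  -0.12107599  0.22942018] [-0.57127589 -1.22729743  0.46490933] [-0.036  0.023 -0.025 -0.017 -0.017 -0.023]
wrist knob 401 [ 0.47757531 -0.23392217  0.10883054] theta 0.021265320514212857
[276 163  21  35 204] mean [ 0.5733 -0.2041  0.0613] dir 21.0 t [-0.063  0.048] w [-0.022  0.021] z [0.0525 0.0601 0.0791] ends [ 0.512 -0.228] [ 0.623 -0.185]
[146 177  19  44 286] mean [0.5102 0.2412 0.0591] dir -14.1 t [-0.071  0.073] w [-0.011  0.012] z [0.0518 0.0593 0.0668] ends [0.44  0.259] [0.582 0.223]
[189 185  17  44 291] mean [0.4849 0.0997 0.0578] dir -14.5 t [-0.073  0.072] w [-0.01   0.011] z [0.0489 0.0593 0.0663] ends [0.412 0.119] [0.556 0.081]
[ 292  238   54   65 1633] mean [ 0.2711 -0.3073  0.0197] dir 26.2 t [-0.093  0.09 ] w [-0.058  0.056] z [0.0074 0.0127 0.0764] ends [ 0.185 -0.35 ] [ 0.355 -0.266]
side knob 12 [ 0.4820363  -0.22693572  0.10499131] theta -0.10039339330498018
[ 308  146   58   37 1127] mean [ 0.2696 -0.297   0.0226] dir 33.1 t [-0.096  0.089] w [-0.065  0.05 ] z [0.0077 0.0122 0.075 ] ends [ 0.157 -0.371] [ 0.347 -0.246]
[224 222  44  28 326] mean [0.4831 0.1057 0.0567] dir -14.1 t [-0.071  0.073] w [-0.028  0.012] z [0.0489 0.0577 0.0647] ends [0.413 0.123] [0.558 0.087]
[197 258  47  33 409] mean [0.5069 0.2471 0.0564] dir -14.4 t [-0.069  0.076] w [-0.031  0.011] z [0.048  0.0582 0.0638] ends [0.44  0.264] [0.582 0.228]
```

View pics/w11.png

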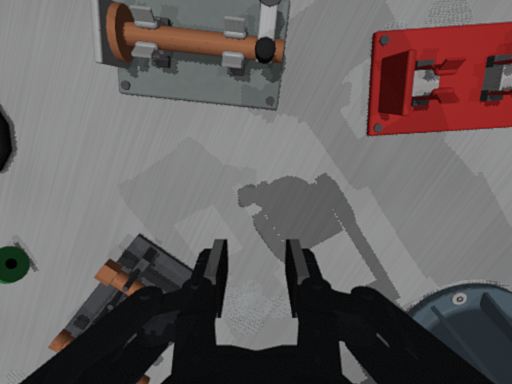

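View pics/top11.png

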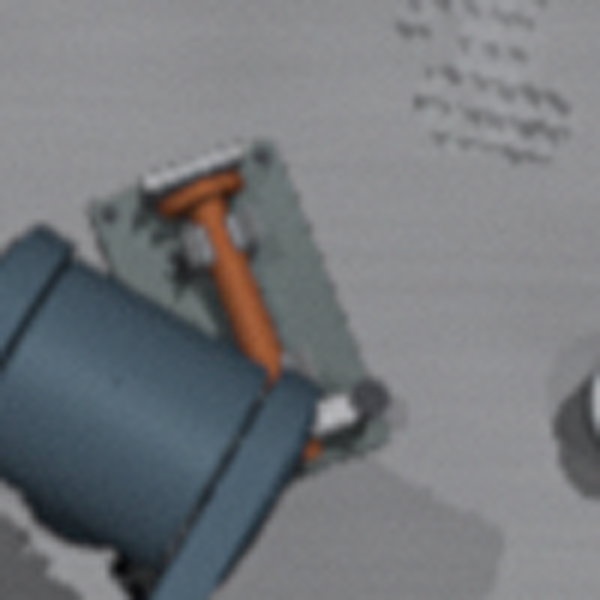

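View pics/side11.png

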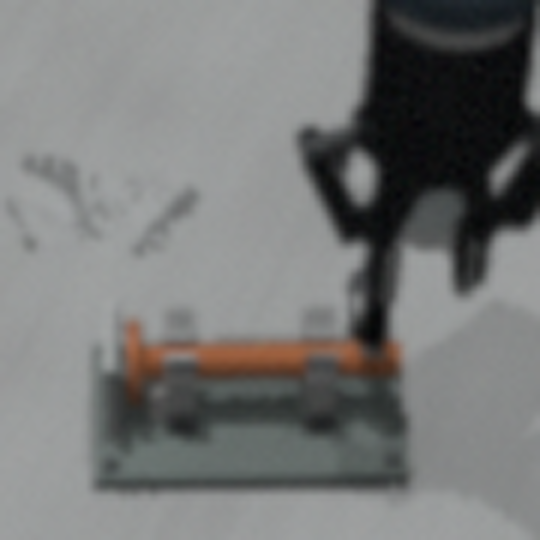

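The keeper lies across the tube, at about 0.02 rad by the wrist camera. The fitting is seated, the neighbouring fittings haven't moved, and the robot is clear, so I'll hand in.

```bash
python3 -c "
from plant import manip,close_job
import numpy as np
print(manip.state()['clock'],np.abs(manip.state()['dq']).max()); print(close_job())"
```

```text
21.35 0.011624696906555742
the job is handed in; nothing more can be done
None
```

The flanged fitting is home in the grey cradle and the keeper is swung across over it. I handed the job in at 21.4 s with the robot clear; no verdict was reported.

**What I did:** I took the flanged fitting from the middle of the rack and pressed it down in the cradle until it met a hard stop at about 35 N. After letting go of it, I swung the keeper by its knob to its stop, about 12 N there, and backed away.

**Last checks:**
- **Tube:** after release its top was at 61 mm, so the axis is at about 50 mm. It lies along 20.1°, against 20.15° measured for the cradle.
- **Flange:** it is in the slot. I put it within about 1–2 mm of the middle while lowering.
- **Keeper:** the wrist camera gives about 0.02 rad. The side camera gave −0.10 rad, but from only 12 partly hidden points, so I discounted it.
- **Bystanders:** the other two fittings measured within about 1 mm of where they started. I never went near the handwheel or the neck plug, but I did not re-measure them.

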